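Slide the spacer box round the bench tools into its dock

ROBOT

A 7-joint arm with a two-finger parallel gripper is mounted at the origin on the work surface. World frame = base frame: x ahead of the robot, y to its left, z up, the work surface at z = 0. Lengths are in m, angles in rad, forces in N, time in s.
With the tool pointing down it reaches from about 0.4 to 0.85 m from the base axis. Payload 10.4 kg.
Tool frame: the origin (TCP) lies at the very end of the fingers, on their centre line; the grasp point (between the pads) lies 19 mm behind it; x points along the fingers, z is the direction in which the jaws open and shut, and the axes are right-handed (so a half turn about x gives the same grasp; the last joint's range is limited). The gripper opens to 85 mm and grips with 20 to 120 N. Pads are 22 mm wide; open, the fingers measure 114 mm over their backs; the gripper's body (76 mm by 85 mm) begins 54 mm behind the grasp point. The pads swing forward as they close: fully open they stand 13 mm farther back than shut.
Start: joints at [-1.301, 0.332, -0.065, 1.46, 0.022, 1.35, -0.088], TCP at [0.18, 0.598, 0.231] pointing down, gripper open.
Joint ranges: [-2.6, 2.6], [-0.5, 2.12], [-1.47, 1.34], [0.16, 2.42], [-1.27, 4.41], [0.06, 2.06], [-2.6, 2.6]. Speed limits (rad/s): [2.22, 2.22, 2.79, 2.79, 3.14, 3.14, 3.14].

INTERFACE

Orientations are given as a unit quaternion [x, y, z, w].
In Python, from workcell import get_obs, camera, camera_info, hand_in gives the robot as it stands.
- The arm moves only by the tool move_arm, never from a script. Its argument "motion" is text: rows parted by semicolons, each of 4 numbers parted by spaces: the shift along the world's x, y, z in m, then the turn about the world's z in rad. In form: tx ty tz spin; .... A call has 1 to 10 rows; each row is the pose to reach, as a shift and turn from the pose commanded when the call began; what a row does not reach only later rows make up. A row lasts 1/8 s, in which the tool goes at most 62.5 mm and 10.7 degrees, less where a joint would pass 70% of its speed; a pose out of reach is approached as far as the arm can. A call with a gripper value outside its range is refused whole. "grip" is the opening, from 0 (shut) to 1 (fully open), set as the call begins (left out, the last holds). The fingers move at their own pace and stop on an object; "force" is the grip in N (left out, the last holds). Time passes only in rows, so rows that repeat a pose let the fingers close. It gives the time, the measured TCP pose, the force and the opening at its end, in the units of the state.
- get_obs(): the state, without advancing time (a new reading comes with each control period).
- camera(name): name is "scene" or "top" or "wrist"; returns (picture, depth): 480x640x3 uint8, red, green, blue; 480x640 float32, m along the optical axis (not along the pixel's ray), 0 where there is no reading.
- camera_info(name): a dict with "camera_matrix" (3x3 intrinsics, pixels), "eye" and "attitude" of the camera in the world. Camera axes: x right, y up, looking along -z (the intrinsics and any distortion apply to the point x, -y, -z); pixel columns grow to the right and rows downward; lengths in m; the calibration is good to about 2 mm. The wrist camera is an equidistant fisheye: a pixel r from the principal point sees the ray r / f radians off the axis. A picture is of the moment at which its call begins: read the wrist's pose just before it. camera_info takes no time and is no camera call; for the wrist camera it gives the pose at the moment of the call.
- hand_in(): hands the job in, once; it reports no verdict.
The state is a dict: "clock": time; "joint_pos": joint angles; "joint_velocities": joint speeds; "tau": joint torques, N m; "position": TCP position; "ee_rot": TCP orientation; "ft_force": force on the tool from outside, world axes, zero at the start; "torque": the same for the moment, N m; "grip_width": opening from 0.0 (shut) to 1.0 (fully open).
Only numpy, scipy, OpenCV 4.12 (cv2) and the standard library are available. Lean on these libraries where they do the work, as an engineer would, in place of code of your own. Each camera call takes 0.05 s, during which the arm holds its last target.

TASK

Slide the closed clear box of white spacers across the bench into its dock (the aluminium rails with the orange sprung buffer), going round the soldering-iron stand and the bench vise without touching them, the black foam tray or the tape roll. Keep the box flat on the bench all the way, and push it square into the dock until it presses the buffer with about 8 N, held for half a second; never press the buffer harder than 15 N. Then back away slowly and leave the box there.

Things in the scene. Friction and masses are not known exactly. Their poses are not given: they have to be found in the camera images.
- box_center (a point): Centre (21 mm up) of the loose closed clear box of white spacers, blue lid rim: 92 x 92 x 42 mm, 0.3 to 0.5 kg, too wide to grip, so it is pushed; its sides face along its x and y. It starts beyond the left or right obstacle, turned up to 0.2 rad, its far side open to the fingers. Sliding it on the bench takes about 0.5 to 2 N (slippery plastic; exact friction unknown).
- dock: Fixed dock: two aluminium rails 30 mm high, inner gap 98 mm, bench between them. Origin on the bench midway between the rails at the mouth, where the straight part (x = 0 to 160 mm) begins; x points into the dock, away from the robot, y left. Flares reach out to x = -26 mm, gap there about 125 mm. Turned up to 0.07 rad.
- stop: Fixed block across the dock's far end (dock's origin and axes) with an orange sprung pad, 70 mm wide, 4 to 30 mm high. The pad's face stands between x = 50 and 80 mm, not reported: find it by feel. It gives 3 N per mm, damped (100 N per m/s), bottoms after 12 mm. Box pressed home: centre at x = 4 to 40 mm, near side outside the mouth. Back away at about 20 mm/s and the box stays.
- iron_stand: Fixed soldering-iron stand, obstacle: base 80 mm (along x) x 54 mm, origin under the base centre, tallest point 80 mm at the blue handle, which overhangs the far end by about 55 mm. It stands on one side of the dock mouth, 120 mm from the dock's centre line, axes nearly those of the dock.
- vise: Fixed small blue bench vise, obstacle: 80 mm (along x) x 54 mm, 64 mm high, origin under its centre. It stands on the other side of the dock mouth, 120 mm from the dock's centre line.
- foam_tray: Fixed black foam tray with small parts, obstacle, between the robot and the working lane: 40 mm (x) x 170 mm (y) x 19 mm high, origin under its centre.
- tape_roll: Loose black roll of tape lying flat, 96 mm diameter, 22 mm high, origin under its centre; beyond the obstacle on the side where the box is not. Leave it alone.
Mind the look-alikes: they are no part of the job. Leave any green look-alike of the part that bears box_center alone. Of the things shaped like the dock, the aluminium one is meant.

How it is judged:
By the outcome, as a careful person would: the job done as asked, in the order asked, and still so for the second after the job is handed in, with the robot touching nothing.
It also fails if it takes over 72 s, if anything falls off the work surface, if the arm or the gripper's body presses on something with over 40 N, if the wrist force passes 120 N, or if a joint passes its speed limit or range.

## Working session

There is one attempt and no reset: what is moved stays moved. The work goes in short steps, Python scripts to look and compute and a tool call to move; the robot and the scene stay as the last step left them, time stands still between calls to the robot, and variables do not carry over. Pictures are saved under pics/ and viewed, and the job is handed in when it is done.

Besides the shell and the picture viewer there is one more tool, called after "Call:" by a JSON object that holds its "op" and its "data". move_arm: Moves the arm, as the interface text tells. Its arguments: {"type":"object","properties":{"motion":{"type":"string"},"grip":{"type":"number"},"force":{"type":"number"}},"required":["motion"]}

```bash
mkdir -p pics; ls; python3 - <<'E'
from workcell import get_obs,camera,camera_info
import cv2,numpy as np
o=get_obs(); print(o)
for n in ("scene","top"):
    p,d=camera(n); cv2.imwrite(f"pics/{n}0.png",p[:,:,::-1]); np.savez(f"{n}0.npz",p=p,d=d); print(camera_info(n))
E
```

```text
pics
{'clock': 0.0, 'joint_pos': array([-1.30060345,  0.33290885, -0.06471086,  1.46094116,  0.02160215,
        1.34988234, -0.08850184]), 'joint_velocities': array([ 0.0001619 ,  0.00014101,  0.00160237, -0.00197422,  0.00027631,
        0.00048796, -0.00033055]), 'tau': array([-3.60315125e-04, -6.25450945e+01,  4.88797983e-02, -3.91593719e+01,
        1.62358180e-02,  1.01892895e-02,  3.03707886e-06]), 'position': array([0.18028422, 0.59804591, 0.23049294]), 'ee_rot': array([-0.42204529,  0.56797805,  0.42140054,  0.56718628]), 'ft_force': array([ 0.52368922,  0.08047195, -0.15808909]), 'torque': array([ 0.02980996, -0.01906909, -0.01150594]), 'grip_width': 1.000673283814137}
{'camera_matrix': array([[604.61393181,   0.        , 318.66643161],
       [  0.        , 604.61393181, 240.45584037],
       [  0.        ,   0.        ,   1.        ]]), 'eye': array([1.25620159, 0.55261078, 1.04394081]), 'attitude': array([0.16185935, 0.32067772, 0.82228446, 0.44137922])}
{'camera_matrix': array([[522.79320816,   0.        , 312.46039067],
       [  0.        , 522.79320816, 241.63396343],
       [  0.        ,   0.        ,   1.        ]]), 'eye': array([0.37473864, 0.06031983, 1.08700781]), 'attitude': array([-0.04485952,  0.04372205,  0.71217507, -0.69920145])}
```

View pics/scene0.png

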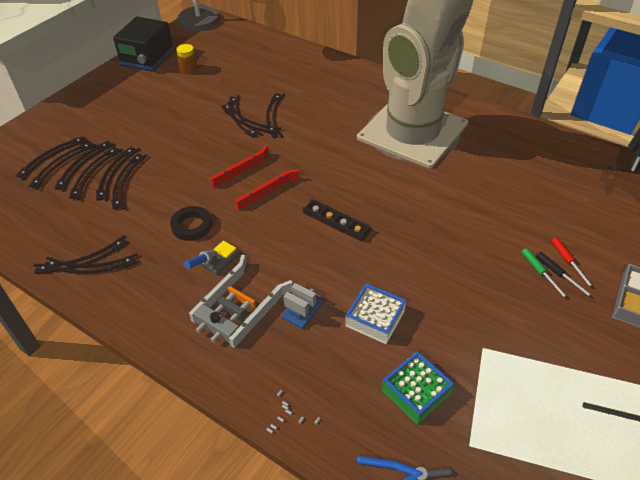

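View pics/top0.png

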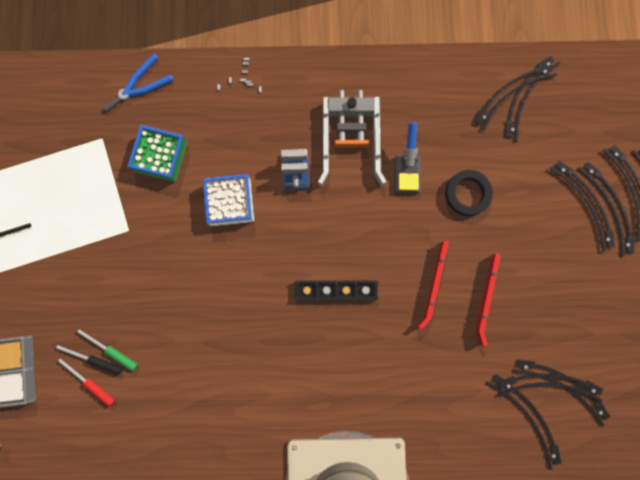

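The scene view shows the white box at about (376,312), with the aluminium dock at (240,300), vise at (300,303) and iron stand at (215,255). The top view shows the white box at (229,200), vise (295,170), dock (352,150), stand (408,175), tape (468,193) and tray (336,291). The green box at (158,153) and the red rails are the look-alikes.

```bash
cat > h.py <<'E'
import numpy as np,cv2
from scipy.spatial.transform import Rotation as R
from workcell import camera_info
def pts(name,d):
    ci=camera_info(name);K=ci['camera_matrix'];v,u=np.mgrid[0:480,0:640]
    c=np.stack([(u-K[0,2])/K[0,0]*d,-(v-K[1,2])/K[1,1]*d,-d],-1)
    return c@R.from_quat(ci['attitude']).as_matrix().T+ci['eye']
def ray(name,uv,z):
    ci=camera_info(name);K=ci['camera_matrix'];uv=np.atleast_2d(uv).astype(float)
    c=np.stack([(uv[:,0]-K[0,2])/K[0,0],-(uv[:,1]-K[1,2])/K[1,1],-np.ones(len(uv))],-1)@R.from_quat(ci['attitude']).as_matrix().T
    e=ci['eye'];return e+c*((z-e[2])/c[:,2])[:,None]
def rect(P):
    (c,s,a)=cv2.minAreaRect((P[:,:2]*1000).astype(np.float32));return np.round(c,1),np.round(s,1),round(a,2)
E
python3 - <<'E'
from h import *
z=np.load('top0.npz');p,d=z['p'],z['d'];W=pts('top',d)
print('bench',np.percentile(W[300:330,420:470,2],[5,50,95]) , W[270,250])
def comp(name,u0,u1,v0,v1,zl,zh,extra=None):
    m=np.zeros(d.shape,bool);m[v0:v1,u0:u1]=1
    m&=(W[...,2]>zl)&(W[...,2]<zh)&(d>0)
    if extra is not None:m&=extra
    P=W[m];print(name,len(P),'z95',np.percentile(P[:,2],[5,50,98]).round(4),rect(P))
    return P
hsv=cv2.cvtColor(p,cv2.COLOR_RGB2HSV)
comp('box top',195,265,165,235,.034,.06)
comp('box all',195,265,165,235,.012,.06)
comp('vise',272,315,140,198,.012,.1)
comp('vise hi',272,315,140,198,.045,.1)
comp('stand',388,428,115,200,.01,.1)
comp('stand yellow',388,428,115,200,.0,.1,(hsv[...,0]>22)&(hsv[...,0]<38)&(hsv[...,1]>150)&(hsv[...,2]>120))
comp('tray',285,385,275,310,.01,.04)
comp('tape',440,500,165,222,.012,.04)
comp('green',120,195,115,190,.03,.06)
for n,(a,b) in {'railL':(316,334),'railR':(370,388)}.items():
    P=comp(n,a,b,90,190,.018,.045)
    for x in np.arange(.5,.72,.015):
        q=P[abs(P[:,0]-x)<.004]
        if len(q):print(round(x,3),len(q),(q[:,1].min()*1e3).round(1),(q[:,1].max()*1e3).round(1),(np.median(q[:,2])*1e3).round(1))
P=comp('orange',325,378,130,155,.0,.05,(hsv[...,0]<15)&(hsv[...,1]>180)&(hsv[...,2]>150))
i=cv2.resize(p[80:240,180:440],None,fx=3,fy=3,interpolation=cv2.INTER_CUBIC);cv2.imwrite('pics/crop.png',i[:,:,::-1])
E
```

```text
bench [-3.46521707e-03  3.65750336e-05  2.97006831e-02] [ 0.45468774  0.19203767 -0.00086726]
box top 898 z95 [0.0344 0.0397 0.0456] (array([599.8, 233.6]), array([93.2, 93. ]), 5.04)
box all 2166 z95 [0.0244 0.0323 0.0448] (array([599.8, 233.6]), array([93.3, 93. ]), 4.92)
vise 856 z95 [0.0128 0.0474 0.0666] (array([658.9,  94.7]), array([68. , 53.1]), 1.96)
vise hi 443 z95 [0.0489 0.0628 0.0672] (array([671.8,  95.1]), array([42.2, 51.3]), 1.96)
stand 1259 z95 [0.0116 0.0211 0.0733] (array([ 675.8, -142.8]), array([ 53.7, 129.1]), 87.43)
stand yellow 290 z95 [0.0183 0.0215 0.0255] (array([ 633.5, -140.8]), array([38.3, 35.1]), 87.17)
tray 1236 z95 [0.0104 0.017  0.0221] (array([410.4,  14.3]), array([168.4,  38.9]), 88.97)
tape 1090 z95 [0.0157 0.0212 0.0257] (array([ 608.3, -267.5]), array([93.4, 95.9]), 43.0)
green 1351 z95 [0.0305 0.036  0.0449] (array([701.8, 381.8]), array([94.4, 94.2]), 74.3)
railL 499 z95 [0.024  0.03   0.0358] (array([722.4,  28.6]), array([ 22.8, 186.1]), 85.54)
0.635 20 36.6 47.0 29.6
0.65 19 28.0 38.5 29.1
0.665 19 25.5 34.1 29.6
0.68 19 25.4 33.7 30.2
0.695 20 24.9 33.4 29.0
0.71 16 26.7 33.1 30.2
railR 537 z95 [0.0226 0.0297 0.0352] (array([721. , -77.8]), array([186.5,  20.1]), 2.59)
0.635 23 -91.2 -80.2 29.7
0.65 23 -83.7 -72.8 29.7
0.665 24 -82.4 -72.2 29.4
0.68 19 -81.1 -72.5 29.6
0.695 21 -81.6 -73.0 28.1
0.71 19 -82.0 -73.4 30.2
orange 109 z95 [0.0263 0.0293 0.0334] (array([718. , -26.6]), array([15.2, 73.2]), 5.57)
```

View pics/crop.png

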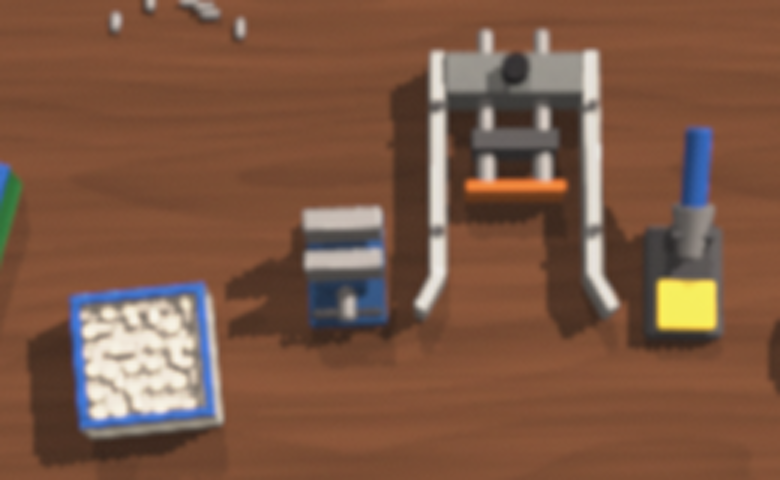

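```bash
python3 - <<'E'
from h import *
from workcell import get_obs
z=np.load('top0.npz');p,d=z['p'],z['d'];W=pts('top',d)
L=[]
for a,b in((316,334),(370,388)):
    m=np.zeros(d.shape,bool);m[90:190,a:b]=1;m&=(W[...,2]>.024)&(W[...,2]<.036)
    P=W[m];q=P[(P[:,0]>.675)&(P[:,0]<.80)]
    f=np.polyfit(q[:,0],q[:,1],1);L.append(f);print('rail',f,'ends',P[:,0].min(),P[:,0].max(), 'resid',(q[:,1]-np.polyval(f,q[:,0])).std())
    # centreline y per x
    for x in np.arange(.625,.69,.005):
        k=P[abs(P[:,0]-x)<.0025]
        if len(k):print(round(x,3),(np.median(k[:,1])*1e3).round(1),(k[:,1].mean()*1e3).round(1))
L=np.array(L);mid=L.mean(0);print('mid slope yaw',np.arctan(mid[0]),'y at .66',np.polyval(mid,.66),'sep',np.diff([np.polyval(l,.73) for l in L]))
vis=p[:,:,2].astype(int)-p[:,:,0]
m=np.zeros(d.shape,bool);m[140:198,272:315]=1;m&=vis>20
print('vise blue',rect(W[m]),W[m].min(0),W[m].max(0))
# scene cross-check
z=np.load('scene0.npz');p,d=z['p'],z['d'];W=pts('scene',d)
def reg(n,x0,x1,y0,y1,zl,zh):
    m=(d>0)&(W[...,0]>x0)&(W[...,0]<x1)&(W[...,1]>y0)&(W[...,1]<y1)&(W[...,2]>zl)&(W[...,2]<zh);print(n,m.sum(),rect(W[m]),W[m].min(0).round(3),W[m].max(0).round(3))
reg('box',.52,.68,.15,.31,.012,.06);reg('boxtop',.52,.68,.15,.31,.035,.06);reg('vise',.58,.73,.05,.15,.008,.09);reg('stand',.56,.78,-.19,-.10,.01,.1);reg('tray',.36,.46,-.1,.13,.01,.03)
o=get_obs();M=R.from_quat(o['ee_rot']).as_matrix();print(M.round(3))
E
```

```text
rail [-0.06121126  0.07300855] ends 0.6307162934266901 0.8154680098512563 resid 0.004532447199043147
0.63 41.9 42.4
0.635 40.8 41.0
0.64 40.8 39.7
0.645 36.4 35.9
0.65 33.2 33.4
0.655 31.1 30.9
0.66 29.9 29.9
0.665 29.8 29.8
0.67 29.7 29.6
0.675 29.6 29.8
0.68 29.6 29.5
0.685 29.5 29.8
rail [ 0.01521316 -0.0885183 ] ends 0.6284535968181905 0.8143726485972164 resid 0.004296139048948253
0.63 -87.8 -88.0
0.635 -86.5 -86.5
0.64 -83.5 -84.3
0.645 -80.5 -80.9
0.65 -77.6 -77.6
0.655 -77.5 -77.3
0.66 -77.0 -77.4
0.665 -77.1 -77.1
0.67 -76.2 -77.4
0.675 -78.1 -77.5
0.68 -76.5 -76.6
0.685 -76.5 -76.5
mid slope yaw -0.0229949923411163 y at .66 -0.022934247139279478 sep [-0.10573703]
vise blue (array([655.4,  94.8]), array([59.9, 52.4]), 1.45) [0.6248917  0.06798022 0.00510998] [0.68510875 0.12069912 0.03693343]
box 2143 (array([602.5, 232.4]), array([96.2, 93.8]), 4.77) [0.551 0.182 0.012] [0.653 0.282 0.048]
boxtop 805 (array([602.3, 232.2]), array([95.6, 93. ]), 5.09) [0.553 0.182 0.035] [0.652 0.282 0.048]
vise 1126 (array([668.7,  94.4]), array([82. , 55.8]), 1.04) [0.628 0.066 0.008] [0.71  0.123 0.07 ]
stand 847 (array([ 682.2, -138.9]), array([130.6,  57.4]), 2.96) [ 0.616 -0.17   0.01 ] [ 0.747 -0.113  0.079]
tray 897 (array([413. ,  13.6]), array([171.2,  47.4]), 89.17) [ 0.389 -0.072  0.01 ] [0.438 0.099 0.024]
[[-0.    -0.957  0.289]
 [-0.001  0.289  0.957]
 [-1.    -0.    -0.001]]
```

```bash
python3 - <<'E'
from h import *
z=np.load('top0.npz');p,d=z['p'],z['d'];W=pts('top',d)
M=[]
for s,y0 in ((1,.0295),(-1,-.077)):
    m=(W[...,0]>.665)&(W[...,0]<.80)&(abs(W[...,1]-y0)<.012)&(W[...,2]>.02)&(W[...,2]<.04)
    P=W[m]
    xs=np.arange(.668,.80,.006);c=[];e=[]
    for x in xs:
        k=P[abs(P[:,0]-x)<.003];c.append(np.median(k[:,1]) if len(k) else np.nan)
    c=np.array(c);print((c*1e3).round(1))
    g=np.isfinite(c)
    line=cv2.fitLine(np.c_[xs[g],c[g]].astype(np.float32)*1000,cv2.DIST_HUBER,0,.01,.01).ravel();print(line, 'yaw',line[1]/line[0])
# colour rays on z=.03 : bright low-sat pixels per row
hsv=cv2.cvtColor(p,cv2.COLOR_RGB2HSV)
for a,b in((314,336),(368,390)):
    pp=[]
    for v in range(112,165,4):
        w=np.where((hsv[v,a:b,1]<60)&(hsv[v,a:b,2]>120))[0]+a
        if len(w):
            r=ray('top',[[w.min()-.5,v],[w.max()+.5,v]],.03);pp.append(r[:,:2].mean(0)); print(v,w.min(),w.max(),(r[:,:2]*1e3).round(1).tolist())
    pp=np.array(pp);l=cv2.fitLine((pp*1000).astype(np.float32),cv2.DIST_HUBER,0,.01,.01).ravel();print(l,l[1]/l[0])
# orange pad
m=(hsv[...,0]<14)&(hsv[...,1]>200)&(hsv[...,2]>180);m[:130]=0;m[155:]=0;m[:,:325]=0;m[:,380:]=0
v,u=np.where(m);print(u.min(),u.max(),v.min(),v.max()); 
for uu in range(336,369,4):
    vv=v[u==uu]
    if len(vv):print(uu,vv.min(),vv.max(),(ray('top',[[uu,vv.max()+.5]],.03)[0]*1e3).round(1))
E
```

```text
[29.8 29.7 29.6 29.5 30.3 29.1 30.  30.9 29.8 28.7 30.5 28.4 28.3 30.2
 29.  28.8 28.8 29.7 29.6 26.3 27.2 25. ]
[ 9.9993396e-01 -1.1491246e-02  7.2559998e+02  2.9184971e+01] yaw -0.011492005
[-78.2 -76.1 -76.5 -76.4 -77.2 -76.9 -77.1 -77.3 -78.  -78.  -78.1 -78.3
 -78.6 -78.8 -79.2 -78.7 -79.1 -79.  -77.6 -74.6 -73.8 -74.2]
[ 9.9976808e-01 -2.1534702e-02  7.2379999e+02 -7.8118469e+01] yaw -0.021539697
112 323 328 [[782.3, 34.7], [782.1, 22.1]]
116 326 327 [[773.5, 28.6], [773.4, 24.4]]
120 323 328 [[764.9, 35.0], [764.6, 22.5]]
124 323 328 [[756.2, 35.2], [755.9, 22.6]]
128 323 328 [[747.5, 35.4], [747.2, 22.8]]
132 323 328 [[738.8, 35.6], [738.6, 23.0]]
136 323 328 [[730.1, 35.8], [729.9, 23.2]]
140 323 328 [[721.5, 35.9], [721.3, 23.4]]
144 323 328 [[712.9, 36.1], [712.6, 23.6]]
148 323 328 [[704.3, 36.3], [704.0, 23.8]]
152 323 328 [[695.7, 36.5], [695.5, 24.0]]
156 324 327 [[687.1, 34.6], [686.9, 26.2]]
160 323 328 [[678.6, 36.8], [678.3, 24.4]]
164 323 328 [[670.0, 37.0], [669.8, 24.5]]
[ 9.9977255e-01 -2.1327034e-02  7.1980786e+02  2.9709709e+01] -0.021331886
112 374 379 [[780
[... 210 characters left out ...]
2 374 380 [[736.8, -71.1], [736.5, -85.7]]
136 375 380 [[728.1, -72.9], [727.8, -85.4]]
140 375 380 [[719.4, -72.6], [719.2, -85.1]]
144 375 380 [[710.8, -72.3], [710.6, -84.9]]
148 375 380 [[702.2, -72.1], [702.0, -84.6]]
152 375 380 [[693.6, -71.8], [693.4, -84.3]]
156 376 376 [[685.0, -73.6], [685.0, -75.6]]
160 375 380 [[676.5, -71.2], [676.3, -83.7]]
164 375 380 [[668.0, -70.9], [667.7, -83.4]]
[ 9.9985540e-01 -1.7006379e-02  7.2517554e+02 -7.8267464e+01] -0.017008837Traceback (most recent call last):
  File "<stdin>", line 24, in <module>
    return umr_minimum(a, axis, None, out, keepdims, initial, where)
ValueError: zero-size array to reduction operation minimum which has no identity
```

Measurements, which agree between the two views:
- Box: centre about (0.600, 0.234), yaw +0.086.
- Dock: yaw about -0.018, mouth at about (0.656, -0.023).
- Lane: the tray's far edge is at x ≈ 0.432 and the obstacles start at x ≈ 0.613.

Next I go to the far side of the box with the jaw along the dock's y.

Call:
{"op": "move_arm", "data": {"motion": "0.05 -0.036 -0.01 0.03;0.1 -0.072 -0.02 0.06;0.15 -0.108 -0.03 0.09;0.2 -0.145 -0.04 0.12;0.25 -0.181 -0.05 0.15;0.3 -0.217 -0.06 0.18;0.35 -0.253 -0.07 0.21;0.4 -0.29 -0.08 0.24;0.45 -0.326 -0.08 0.27;0.48 -0.35 -0.08 0.275", "grip": 0.6}}

```text
clock: 1.35
position: [0.6624, 0.2451, 0.1504]
ee_rot: [-0.495, 0.506, 0.495, 0.504]
ft_force: [-0.2, 0.5, 0.1]
grip_width: 0.601
```

Call:
{"op": "move_arm", "data": {"motion": "0.02 -0.01 0 0;0.02 -0.014 -0.02 0;0.02 -0.014 -0.04 0;0.02 -0.014 -0.04 0;0.02 -0.014 -0.04 0"}}

```text
clock: 1.98
position: [0.6798, 0.2354, 0.1115]
ee_rot: [-0.496, 0.504, 0.496, 0.504]
ft_force: [0.4, -0.2, 0.6]
grip_width: 0.603
```

```bash
cat > look.py <<'E'
import sys
from h import *
from workcell import camera,get_obs
tag=sys.argv[1]
o=get_obs();print({k:(np.round(o[k],3)) for k in('clock','position','ft_force','grip_width','joint_pos')});M=R.from_quat(o['ee_rot']).as_matrix();print('jaw',np.arctan2(M[1,2],M[0,2]).round(4),'tilt',M[:,0].round(3))
for n in sys.argv[2:]:
    p,d=camera(n);np.savez(f'{n}{tag}.npz',p=p,d=d);cv2.imwrite(f'pics/{n}{tag}.png',p[:,:,::-1])
E
python3 look.py 1 scene wrist top
```

```text
{'clock': np.float64(1.975), 'position': array([0.68 , 0.235, 0.112]), 'ft_force': array([ 0.391, -0.18 ,  0.639]), 'grip_width': np.float64(0.603), 'joint_pos': array([-0.51 ,  0.618,  0.171,  1.32 , -0.106,  1.213,  1.222])}
jaw 1.5543 tilt [-0.  0. -1.]
```

View pics/scene1.png

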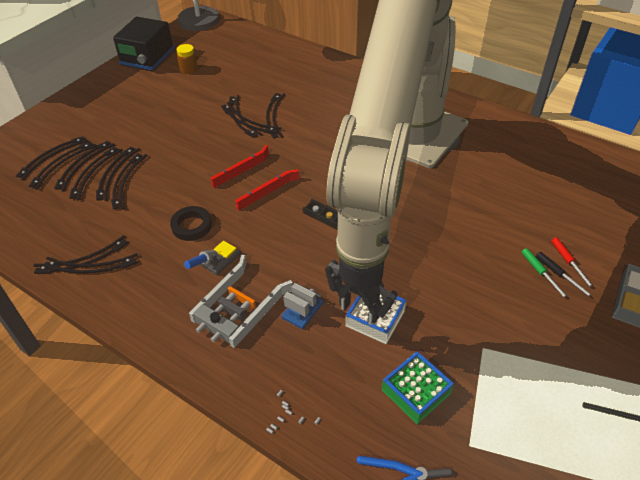

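View pics/wrist1.png

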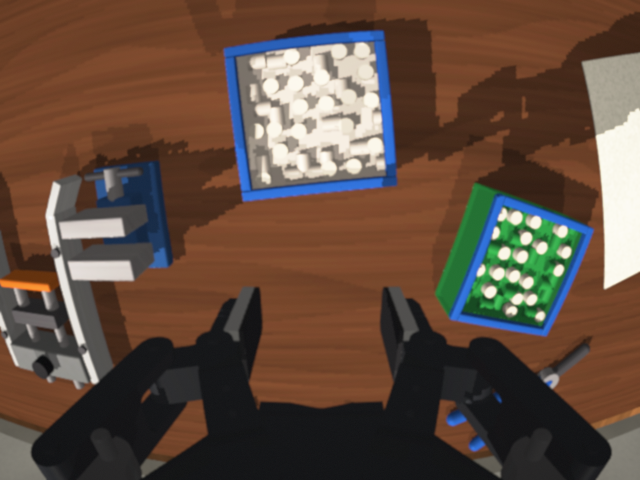

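```bash
python3 - <<'E'
from h import *
# finger tip heights in the scene view
z=np.load('scene1.npz');W=pts('scene',z['d'])
m=(z['d']>0)&(abs(W[...,0]-.68)<.03)&(abs(W[...,1]-.235)<.06)&(W[...,2]>.06)&(W[...,2]<.25)
P=W[m]
for zz in np.arange(.09,.25,.01):
    k=P[abs(P[:,2]-zz)<.005]
    if len(k): print(round(zz,3),len(k),k.min(0).round(3)[:2],k.max(0).round(3)[:2])
E
```

```text
0.11 2 [0.674 0.209] [0.68  0.209]
0.12 39 [0.669 0.199] [0.694 0.273]
0.13 70 [0.669 0.196] [0.694 0.276]
0.14 68 [0.67  0.197] [0.693 0.276]
0.15 62 [0.67  0.198] [0.694 0.276]
0.16 83 [0.67 0.18] [0.696 0.292]
0.17 223 [0.667 0.177] [0.698 0.295]
0.18 145 [0.666 0.176] [0.7   0.295]
0.19 145 [0.674 0.176] [0.701 0.295]
0.2 129 [0.683 0.176] [0.701 0.295]
0.21 174 [0.668 0.175] [0.702 0.294]
0.22 241 [0.668 0.175] [0.704 0.295]
0.23 48 [0.674 0.262] [0.694 0.277]
0.24 38 [0.671 0.206] [0.708 0.274]
```

Scene view: the open hand is above the box's far side at (375,300). Wrist view: the two pads at (240,320) and (405,320) stand parallel to the box's far edge (about (315,190)), with the green box and vise clear. Now lower and push the box toward the robot.

Call:
{"op": "move_arm", "data": {"motion": "0 0 -0.03 0;0 0 -0.06 0;0 0 -0.085 0;0 0 -0.099 0;0 0 -0.099 0;-0.005 0 -0.099 0;-0.012 0 -0.099 0;-0.016 0 -0.099 0;-0.021 0 -0.099 0;-0.026 0 -0.099 0"}}

```text
clock: 3.38
position: [0.6546, 0.2342, 0.0128]
ee_rot: [-0.496, 0.504, 0.495, 0.505]
ft_force: [2.2, -0.1, 0.5]
grip_width: 0.597
```

Call:
{"op": "move_arm", "data": {"motion": "-0.006 0 0 0;-0.012 0 0 0;-0.018 0 0 0;-0.024 0 0 0;-0.03 0 0 0;-0.036 0 0 0;-0.042 0 0 0;-0.048 0 0 0;-0.054 0 0 0;-0.058 0 0 0"}}

```text
clock: 4.62
position: [0.5959, 0.2344, 0.0123]
ee_rot: [-0.495, 0.504, 0.496, 0.504]
ft_force: [2.2, 1.1, 1.0]
grip_width: 0.601
```

```bash
python3 look.py 2 scene top; python3 - <<'E'
from h import *
for n in('scene','top'):
    z=np.load(n+'2.npz');W=pts(n,z['d'])
    m=(z['d']>0)&(abs(W[...,0]-.54)<.075)&(abs(W[...,1]-.233)<.075)&(W[...,2]>.03)&(W[...,2]<.052);print(n,m.sum(),rect(W[m]) if m.sum() else'')
E
```

```text
{'clock': np.float64(4.625), 'position': array([0.596, 0.234, 0.012]), 'ft_force': array([2.164, 1.094, 1.   ]), 'grip_width': np.float64(0.601), 'joint_pos': array([-0.562,  0.564,  0.151,  1.632, -0.099,  0.953,  1.177])}
jaw 1.5531 tilt [-0.  0. -1.]
scene 462 (array([551.4, 241.8]), array([ 82.2, 120.6]), 85.92)
top 86 (array([566.5, 192.7]), array([47.5, 13.4]), 17.99)
```

View pics/scene2.png

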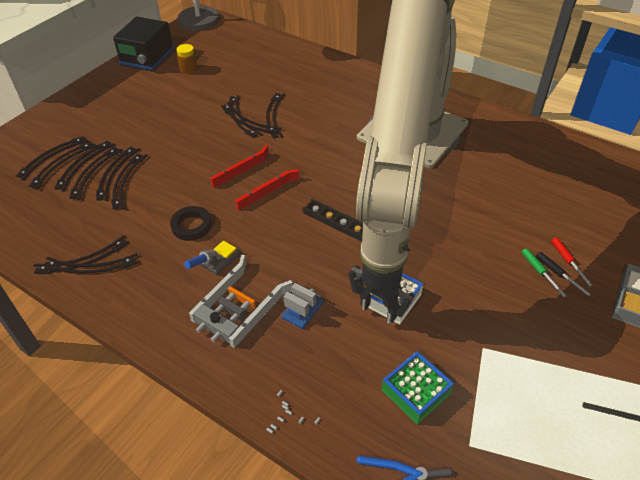

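The box slid back; the fingers are at (380,300) in the scene view, and the box shows beside them at (400,295). Next I retreat, lift and swing round to its left side.

Call:
{"op": "move_arm", "data": {"motion": "0.004 0 0 0;0.015 0 0 0;0.025 0 0.03 0;0.025 0 0.06 0;0.025 0 0.1 0;0.025 0.02 0.1 0.18;0.01 0.04 0.1 0.36;-0.01 0.055 0.1 0.54;-0.03 0.07 0.1 0.72;-0.045 0.08 0.1 0.9"}}

```text
clock: 5.98
position: [0.5511, 0.3153, 0.1122]
ee_rot: [-0.666, 0.237, 0.667, 0.237]
ft_force: [0.4, 0.2, 0.9]
grip_width: 0.601
```

Call:
{"op": "move_arm", "data": {"motion": "0 0 0 0.17;-0.012 0.003 0 0.34;-0.012 0.003 0 0.51;-0.012 0.003 0 0.67;-0.012 0.003 0 0.67"}}

```text
clock: 6.6
position: [0.54, 0.3172, 0.1122]
ee_rot: [-0.707, 0.007, 0.707, 0.007]
ft_force: [0.7, -0.1, 0.1]
grip_width: 0.6
```

```bash
python3 look.py 3 scene top wrist; python3 - <<'E'
from h import *
for n in('scene','top'):
    z=np.load(n+'3.npz');W=pts(n,z['d'])
    m=(z['d']>0)&(abs(W[...,0]-.54)<.08)&(abs(W[...,1]-.233)<.08)&(W[...,2]>.03)&(W[...,2]<.052);print(n,m.sum(),rect(W[m]) if m.sum() else'')
E
```

```text
{'clock': np.float64(6.6), 'position': array([0.54 , 0.317, 0.112]), 'ft_force': array([ 0.748, -0.108,  0.095]), 'grip_width': np.float64(0.6), 'joint_pos': array([-0.489,  0.427, -0.147,  1.591,  0.067,  1.129,  2.47 ])}
jaw 3.1213 tilt [-0.  0. -1.]
scene 1214 (array([540.9, 236.6]), array([95.4, 96.1]), 88.71)
top 1379 (array([537.5, 237.8]), array([93.1, 92.3]), 88.95)
```

View pics/scene3.png

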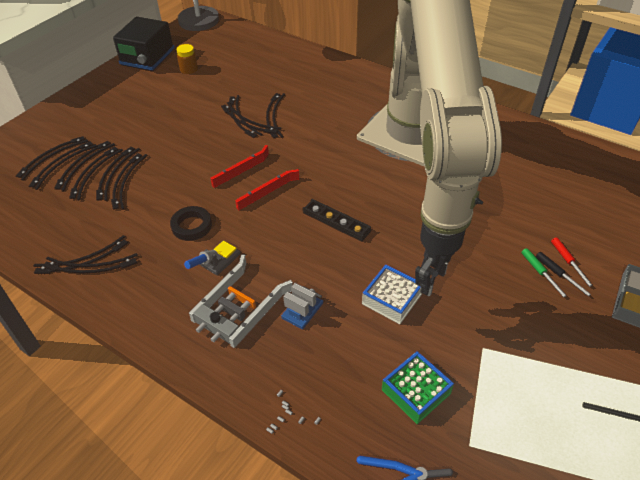

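View pics/wrist3.png

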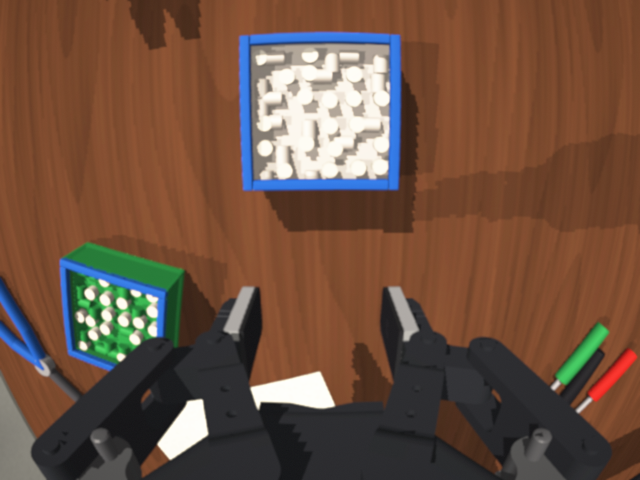

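The wrist view shows the box square to the jaw at about (320,110). The box is at (0.539, 0.237) with yaw -0.02, as wanted. Joint 7 is at 2.47, so this orientation would run out of range; I turn the hand half a turn before lowering.

Call:
{"op": "move_arm", "data": {"motion": "0 0 0 -0.18;0 0 0 -0.36;0 0 0 -0.54;0 0 0 -0.72;0 0 0 -0.9;0 0 0 -1.08;0 0 0 -1.26;0 0 0 -1.44;0 0 0 -1.62;0 0 0 -1.8", "grip": 0.5}}

```text
clock: 8.0
position: [0.5395, 0.3175, 0.1124]
ee_rot: [-0.432, 0.56, 0.432, 0.56]
ft_force: [0.4, -0.3, 0.9]
grip_width: 0.499
```

Call:
{"op": "move_arm", "data": {"motion": "0 0 0 -0.18;0 0 0 -0.36;0 0 0 -0.54;0 0 0 -0.72;0 0 0 -0.9;0 0 0 -1.08;0 0 0 -1.26;0 0 0 -1.34;-0.003 0 -0.02 -1.34;-0.003 0 -0.05 -1.34"}}

```text
clock: 9.25
position: [0.5369, 0.3182, 0.0627]
ee_rot: [0.007, 0.706, -0.006, 0.708]
ft_force: [0.1, -0.2, -0.5]
grip_width: 0.499
```

Call:
{"op": "move_arm", "data": {"motion": "0 0 -0.03 0;0 0 -0.049 0;0 0 -0.05 0;0 -0.006 -0.05 0;0 -0.013 -0.05 0;0 -0.018 -0.05 0;0 -0.023 -0.05 0;0 -0.028 -0.05 0;0 -0.034 -0.05 0;-0.001 -0.04 -0.05 0"}}

```text
clock: 10.5
position: [0.5355, 0.2774, 0.0125]
ee_rot: [0.006, 0.707, -0.006, 0.707]
ft_force: [0.6, 3.0, 0.8]
grip_width: 0.505
```

```bash
python3 look.py 4 scene
```

```text
{'clock': np.float64(10.5), 'position': array([0.536, 0.277, 0.013]), 'ft_force': array([0.644, 3.03 , 0.815]), 'grip_width': np.float64(0.505), 'joint_pos': array([-0.848,  0.515,  0.37 ,  1.749, -0.226,  0.919, -0.401])}
jaw -0.0167 tilt [ 0.001  0.    -1.   ]
```

View pics/scene4.png

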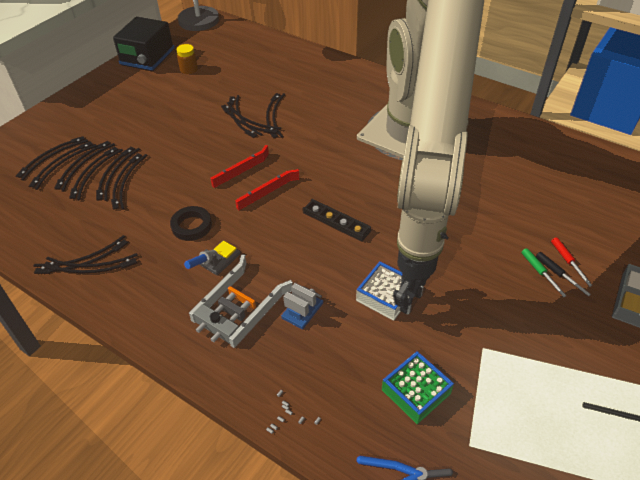

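The box is in contact, its top at (381,288), and it is moving square. I keep pushing along the lane.

Call:
{"op": "move_arm", "data": {"motion": "0 -0.007 0 0;0 -0.014 0 0;0 -0.021 0 0;-0.001 -0.028 0 0;-0.001 -0.035 0 0;-0.001 -0.042 0 0;-0.001 -0.049 0 0;-0.001 -0.056 0 0;-0.001 -0.063 0 0;-0.001 -0.07 0 0"}}

```text
clock: 11.8
position: [0.5343, 0.2069, 0.0123]
ee_rot: [0.006, 0.707, -0.006, 0.707]
ft_force: [0.4, 2.0, 1.2]
grip_width: 0.499
```

Call:
{"op": "move_arm", "data": {"motion": "0 -0.007 0 0;0 -0.014 0 0;0 -0.021 0 0;-0.001 -0.028 0 0;-0.001 -0.035 0 0;-0.001 -0.042 0 0;-0.001 -0.049 0 0;-0.001 -0.056 0 0;-0.001 -0.063 0 0;-0.001 -0.07 0 0"}}

```text
clock: 13.05
position: [0.5333, 0.1369, 0.0123]
ee_rot: [0.006, 0.707, -0.006, 0.707]
ft_force: [0.5, 0.5, -0.3]
grip_width: 0.5
```

```bash
python3 look.py 5 scene top
```

```text
{'clock': np.float64(13.05), 'position': array([0.533, 0.137, 0.012]), 'ft_force': array([ 0.538,  0.504, -0.324]), 'grip_width': np.float64(0.5), 'joint_pos': array([-0.683,  0.423,  0.413,  1.892, -0.217,  0.871, -0.178])}
jaw -0.017 tilt [-0. -0. -1.]
```

View pics/scene5.png

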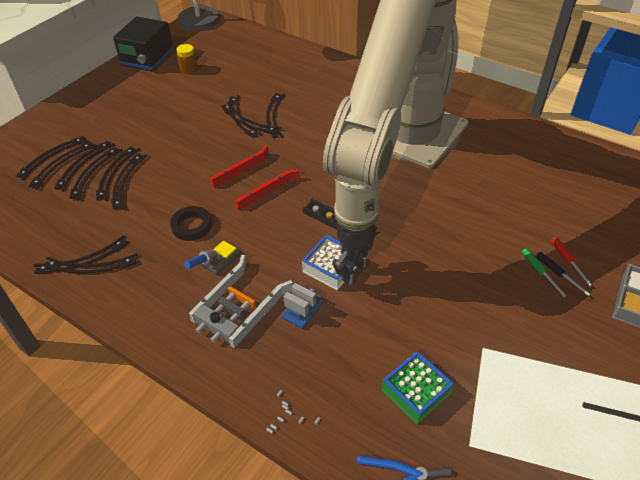

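View pics/top5.png

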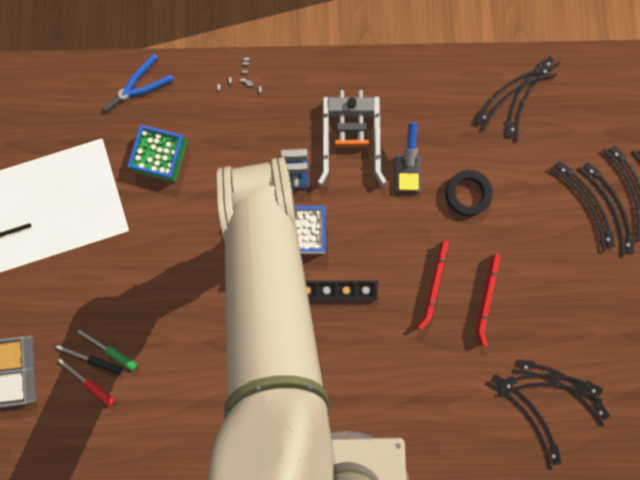

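The box, at (330,258) in the scene view and (312,230) in the top view, passes the vise with room between it and the tray. I continue to the dock's centre line, slowing at the end.

Call:
{"op": "move_arm", "data": {"motion": "0 -0.007 0 0;0 -0.014 0 0;0 -0.021 0 0;-0.001 -0.028 0 0;-0.001 -0.035 0 0;-0.001 -0.042 0 0;-0.001 -0.049 0 0;-0.001 -0.056 0 0;-0.001 -0.063 0 0;-0.001 -0.07 0 0"}}

```text
clock: 14.4
position: [0.5324, 0.0669, 0.0123]
ee_rot: [0.006, 0.707, -0.006, 0.707]
ft_force: [0.7, 1.4, -0.4]
grip_width: 0.5
```

Call:
{"op": "move_arm", "data": {"motion": "0 -0.006 0 0;0 -0.012 0 0;0 -0.017 0 0;0 -0.022 0 0;0 -0.026 0 0;0 -0.029 0 0;0 -0.03 0 0;0 -0.028 0 0;0 -0.02 0 0;0 -0.01 0 0"}}

```text
clock: 15.65
position: [0.5324, 0.0581, 0.0123]
ee_rot: [0.006, 0.707, -0.006, 0.707]
ft_force: [1.1, 0.4, -0.6]
grip_width: 0.497
```

```bash
python3 look.py 6 scene top; python3 - <<'E'
from h import *
for n in('scene','top'):
    z=np.load(n+'6.npz');W=pts(n,z['d'])
    m=(z['d']>0)&(abs(W[...,0]-.533)<.075)&(abs(W[...,1]+.02)<.075)&(W[...,2]>.03)&(W[...,2]<.048);print(n,m.sum(),rect(W[m]) if m.sum() else'')
E
```

```text
{'clock': np.float64(15.65), 'position': array([0.532, 0.058, 0.012]), 'ft_force': array([ 1.126,  0.395, -0.617]), 'grip_width': np.float64(0.497), 'joint_pos': array([-0.571,  0.397,  0.441,  1.932, -0.22 ,  0.858, -0.033])}
jaw -0.017 tilt [ 0.  0. -1.]
scene 836 (array([536.3,  -6. ]), array([120.9,  98.2]), 89.5)
top 679 (array([532.9, -38.4]), array([49.5, 91.3]), 89.23)
```

View pics/top6.png

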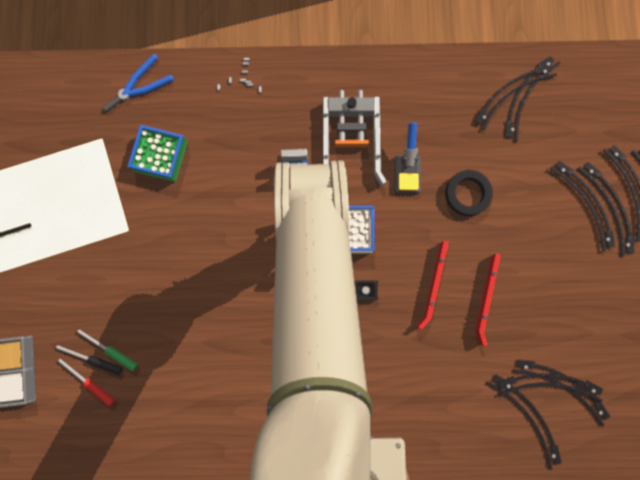

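View pics/scene6.png

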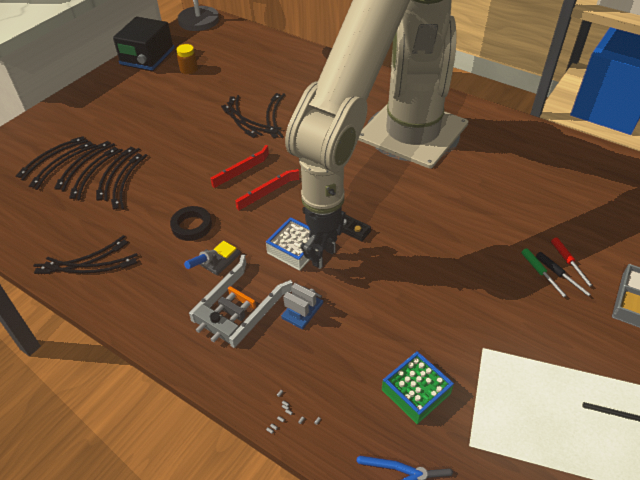

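Box sits in front of the mouth, top at (293,240) in the scene view and right edge at (374,230) in the top view. I lift, turn the jaw across, and come round to the near side, looking before lowering.

Call:
{"op": "move_arm", "data": {"motion": "0 0.003 0.03 0;0 0.003 0.07 0;0 0.003 0.1 0;-0.01 -0.01 0.1 0.18;-0.02 -0.03 0.1 0.36;-0.03 -0.05 0.1 0.54;-0.045 -0.065 0.1 0.72;-0.06 -0.078 0.1 0.9;-0.07 -0.078 0.1 1.08;-0.072 -0.078 0.1 1.26"}}

```text
clock: 17.0
position: [0.4598, -0.0208, 0.1124]
ee_rot: [-0.413, 0.574, 0.413, 0.574]
ft_force: [0.3, 0.3, -0.3]
grip_width: 0.501
```

Call:
{"op": "move_arm", "data": {"motion": "0 0 0 0.18;0 0 0 0.31;0 0 0 0.31;0 0 0 0.31"}}

```text
clock: 17.5
position: [0.4604, -0.0206, 0.1124]
ee_rot: [-0.495, 0.505, 0.495, 0.505]
ft_force: [-0.6, 0.3, 0.1]
grip_width: 0.499
```

```bash
python3 look.py 7 scene top wrist; python3 - <<'E'
from h import *
for n in('scene','top'):
    z=np.load(n+'7.npz');W=pts(n,z['d'])
    m=(z['d']>0)&(abs(W[...,0]-.533)<.07)&(abs(W[...,1]+.02)<.08)&(W[...,2]>.03)&(W[...,2]<.05);print(n,m.sum(),rect(W[m]) if m.sum() else'')
E
```

```text
{'clock': np.float64(17.5), 'position': array([ 0.46 , -0.021,  0.112]), 'ft_force': array([-0.598,  0.284,  0.064]), 'grip_width': np.float64(0.499), 'joint_pos': array([-0.439,  0.072,  0.402,  2.042, -0.033,  1.033,  1.528])}
jaw 1.5501 tilt [-0.  0. -1.]
scene 1064 (array([536. , -18.6]), array([96.4, 97.9]), 88.32)
top 237 (array([534.2,  21.6]), array([14. , 91.6]), 89.06)
```

View pics/scene7.png

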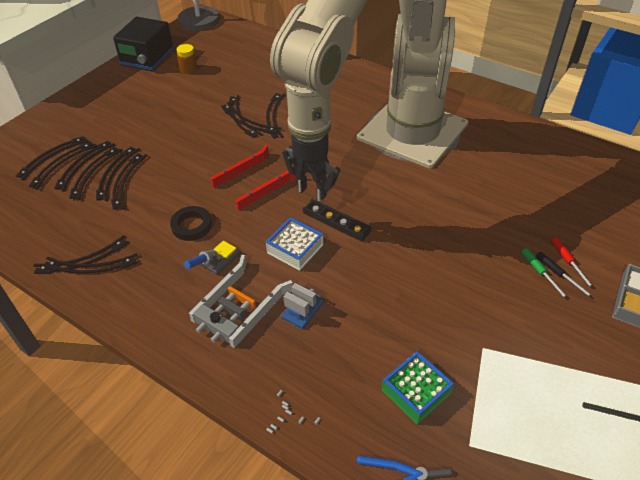

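View pics/wrist7.png

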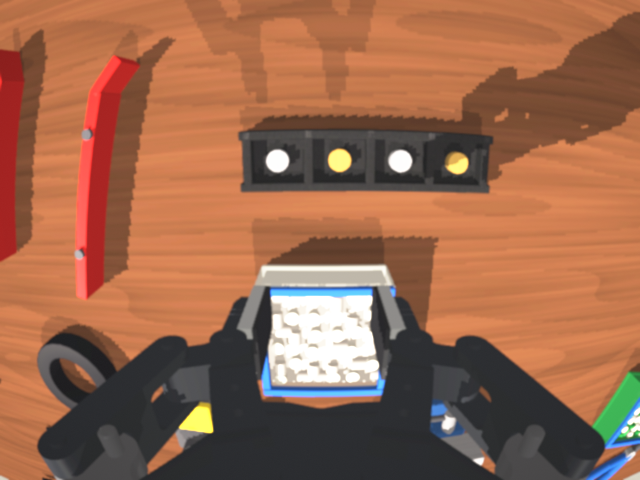

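View pics/top7.png

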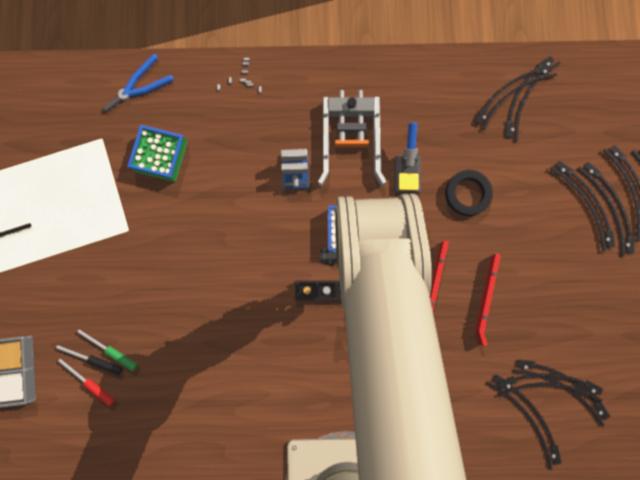

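```bash
python3 - <<'E'
from h import *
def rails(n,f):
    z=np.load(f);W=pts(n,z['d']);c=[]
    for x in np.arange(.675,.765,.01):
        row=[]
        for y0 in(.0295,-.077):
            m=(abs(W[...,0]-x)<.006)&(abs(W[...,1]-y0)<.014)&(W[...,2]>.024)&(W[...,2]<.038)
            k=W[m][:,1]; row+= [(k.min()+k.max())/2, np.median(k)]
        c.append([x]+row)
    c=np.array(c);print(n);print((c*1e3).round(1))
    mid=(c[:,2]+c[:,4])/2;print('fit',np.polyfit(c[:,0]-.656,mid,1), 'med mid',mid.mean())
rails('top','top0.npz');rails('scene','scene0.npz');rails('scene','scene7.npz')
# box by blue-rim colour, rays at z=.042
z=np.load('scene7.npz');p=z['p'];hsv=cv2.cvtColor(p,cv2.COLOR_RGB2HSV)
m=((hsv[...,0]>100)&(hsv[...,0]<125)&(hsv[...,1]>130)).astype(np.uint8);m[:205]=0;m[285:]=0;m[:,:255]=0;m[:,330:]=0
v,u=np.where(m);P=ray('scene',np.c_[u,v],.042);P=P[(abs(P[:,0]-.534)<.06)&(abs(P[:,1]+.02)<.06)];print(len(P),rect(P))
z=np.load('scene0.npz');p=z['p'];hsv=cv2.cvtColor(p,cv2.COLOR_RGB2HSV)
E
```

```text
top
[[675.   29.6  29.6 -77.5 -76.5]
 [685.   29.4  29.6 -76.8 -76.5]
 [695.   29.2  29.2 -77.3 -77.2]
 [705.   30.   30.  -77.4 -77.3]
 [715.   29.8  30.8 -77.8 -77.6]
 [725.   29.6  29.6 -78.  -78. ]
 [735.   29.4  28.5 -78.6 -78.5]
 [745.   29.2  29.2 -78.8 -78.8]
 [755.   28.9  29.  -79.1 -79.1]]
fit [-0.02201018 -0.02281803] med mid -0.024116627383001313
scene
[[675.   30.2  31.5 -77.9 -76.5]
 [685.   29.8  32.1 -78.1 -77. ]
 [695.   28.8  30.5 -79.1 -78. ]
 [705.   29.4  30.  -80.  -77.1]
 [715.   28.7  30.4 -80.4 -79.4]
 [725.   29.   29.  -79.4 -79.4]
 [735.   28.4  29.7 -79.4 -78.8]
 [745.   28.   28.5 -79.4 -77.7]
 [755.   28.6  28.9 -79.7 -78.2]]
fit [-0.03085772 -0.02215626] med mid -0.02397686300085406
scene
[[675.   29.5  31.5 -77.1 -76.7]
 [685.   29.3  31.4 -78.8 -76.8]
 [695.   27.4  30.2 -80.3 -77.9]
 [705.   30.   30.8 -79.  -77.1]
 [715.   29.6  29.5 -78.8 -78.8]
 [725.   28.9  29.7 -79.5 -78.3]
 [735.   28.4  29.7 -79.7 -76.8]
 [745.   27.9  29.1 -79.6 -77.4]
 [755.   27.9  29.1 -80.5 -77.7]]
fit [-0.01900697 -0.02255753] med mid -0.02367893919692744
326 (array([537.1, -18.3]), array([91.3, 92.7]), 88.98)
```

Dock axis: y ≈ -0.0227 at the mouth, yaw about -0.02. The box centre is at (0.535, -0.018), about 2 mm left of the axis and square to it. The wrist view shows the tray at (365,160) and the box edge at (325,275), with a clear gap for the fingers. Now I lower behind the box and push, correcting the 2 mm early.

Call:
{"op": "move_arm", "data": {"motion": "0 0 -0.03 0;0 0 -0.06 0;0 0 -0.085 0;0 0 -0.1 0;0 0 -0.1 0;0.006 0 -0.1 0;0.012 0 -0.1 0;0.016 0 -0.1 0;0.02 0 -0.1 0;0.025 -0.0005 -0.1 0"}}

```text
clock: 18.9
position: [0.4853, -0.0211, 0.0123]
ee_rot: [-0.495, 0.505, 0.496, 0.504]
ft_force: [-1.8, 0.4, 1.2]
grip_width: 0.5
```

Call:
{"op": "move_arm", "data": {"motion": "0.006 -0.0004 0 0;0.012 -0.0009 0 0;0.018 -0.0013 0 0;0.024 -0.0017 0 0;0.03 -0.0021 0 0;0.036 -0.0025 0 0;0.041 -0.0027 0 0;0.045 -0.0029 0 0;0.048 -0.003 0 0;0.05 -0.003 0 0"}}

```text
clock: 20.15
position: [0.5355, -0.0241, 0.0124]
ee_rot: [-0.495, 0.504, 0.496, 0.504]
ft_force: [-1.0, 0.7, 0.8]
grip_width: 0.503
```

```bash
python3 look.py 8 scene top; python3 - <<'E'
from h import *
for n in('scene','top'):
    z=np.load(n+'8.npz');W=pts(n,z['d'])
    m=(z['d']>0)&(abs(W[...,0]-.605)<.06)&(abs(W[...,1]+.02)<.07)&(W[...,2]>.034)&(W[...,2]<.05);print(n,m.sum(),rect(W[m]) if m.sum() else'')
z=np.load('scene8.npz');p=z['p'];hsv=cv2.cvtColor(p,cv2.COLOR_RGB2HSV)
m=((hsv[...,0]>100)&(hsv[...,0]<125)&(hsv[...,1]>130))
v,u=np.where(m);P=ray('scene',np.c_[u,v],.042);P=P[(abs(P[:,0]-.593)<.06)&(abs(P[:,1]+.02)<.06)];print(len(P),rect(P))
E
```

```text
{'clock': np.float64(20.15), 'position': array([ 0.536, -0.024,  0.012]), 'ft_force': array([-1.041,  0.739,  0.827]), 'grip_width': np.float64(0.503), 'joint_pos': array([-0.365,  0.39 ,  0.379,  1.928, -0.187,  0.857,  1.664])}
jaw 1.553 tilt [-0.  0. -1.]
scene 763 (array([602.1, -15.1]), array([112.8, 111.6]), 1.31)
top 143 (array([606.1,  18.6]), array([103.9,  14.9]), 2.25)
321 (array([593.9, -21.3]), array([90.3, 93.3]), 89.24)
```

View pics/scene8.png

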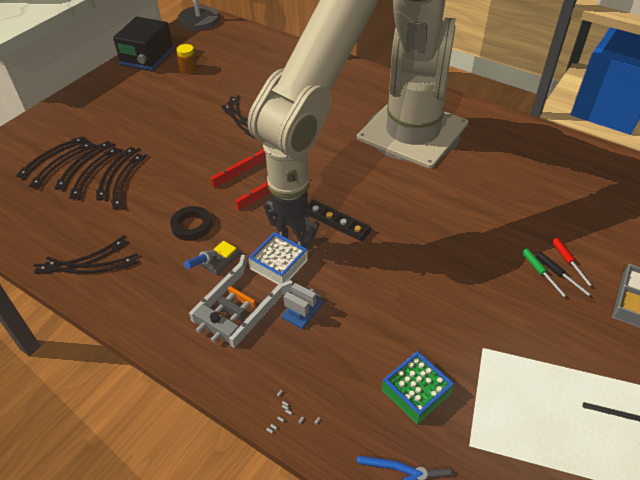

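View pics/top8.png

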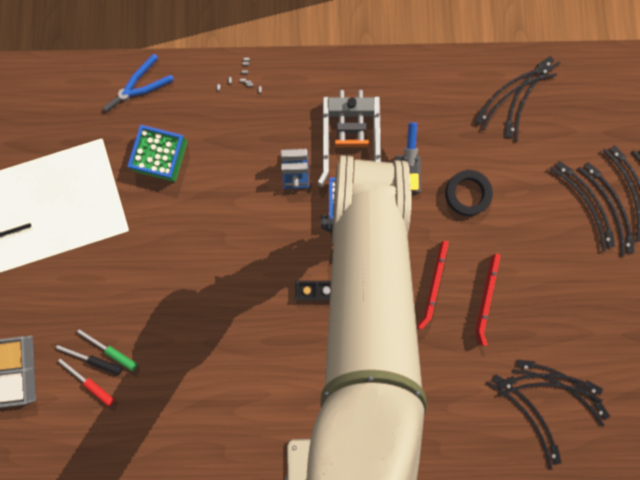

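The box, at (278,255) in the scene view, enters the flares on the axis (box y -0.0213, axis -0.0214) with equal gaps each side. I go on slowly along the dock axis.

Call:
{"op": "move_arm", "data": {"motion": "0.005 -0.0001 0 0;0.01 -0.0002 0 0;0.015 -0.0003 0 0;0.02 -0.0004 0 0;0.025 -0.0005 0 0;0.03 -0.0006 0 0;0.035 -0.0007 0 0;0.04 -0.0008 0 0;0.044 -0.0009 0 0;0.047 -0.0009 0 0"}}

```text
clock: 21.5
position: [0.5826, -0.025, 0.0123]
ee_rot: [-0.496, 0.504, 0.496, 0.504]
ft_force: [-1.8, 0.4, 1.0]
grip_width: 0.499
```

Call:
{"op": "move_arm", "data": {"motion": "0.002 0 0 0;0.004 0 0 0;0.006 -0.0001 0 0;0.008 -0.0001 0 0"}}

```text
clock: 22.0
position: [0.5905, -0.0251, 0.0123]
ee_rot: [-0.496, 0.504, 0.496, 0.504]
ft_force: [-2.2, 0.6, 0.8]
grip_width: 0.498
```

```bash
python3 look.py 9 scene; python3 - <<'E'
from h import *
z=np.load('scene9.npz');p=z['p'];hsv=cv2.cvtColor(p,cv2.COLOR_RGB2HSV)
m=((hsv[...,0]>100)&(hsv[...,0]<125)&(hsv[...,1]>130))
v,u=np.where(m);P=ray('scene',np.c_[u,v],.042);P=P[(abs(P[:,0]-.648)<.06)&(abs(P[:,1]+.02)<.06)];print(len(P),rect(P))
i=cv2.resize(p[190:360,160:360],None,fx=4,fy=3.5,interpolation=cv2.INTER_CUBIC);cv2.imwrite('pics/crop9.png',i[:,:,::-1])
E
```

```text
{'clock': np.float64(22.0), 'position': array([ 0.59 , -0.025,  0.012]), 'ft_force': array([-2.23 ,  0.614,  0.796]), 'grip_width': np.float64(0.498), 'joint_pos': array([-0.333,  0.493,  0.369,  1.782, -0.219,  0.907,  1.684])}
jaw 1.553 tilt [-0.  0. -1.]
340 (array([648.8, -23. ]), array([91.8, 92.9]), 89.12)
```

View pics/crop9.png

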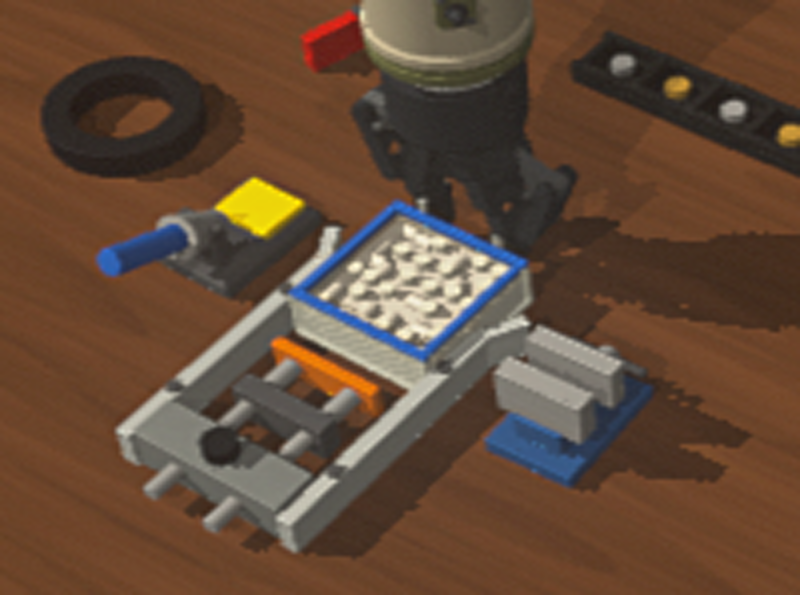

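The box is square between the rails (blue rim around (410,280) in the crop) with a gap of about 15 mm to the orange pad. Next is the slow approach by feel.

Call:
{"op": "move_arm", "data": {"motion": "0.002 0 0 0;0.004 -0.0001 0 0;0.006 -0.0001 0 0;0.008 -0.0002 0 0;0.01 -0.0002 0 0"}}

```text
clock: 22.68
position: [0.6005, -0.0253, 0.0123]
ee_rot: [-0.495, 0.504, 0.496, 0.504]
ft_force: [-2.3, 0.1, 0.3]
grip_width: 0.499
```

Call:
{"op": "move_arm", "data": {"motion": "0.001 0 0 0;0.002 0 0 0;0.003 -0.0001 0 0;0.004 -0.0001 0 0"}}

```text
clock: 23.18
position: [0.6044, -0.0254, 0.0123]
ee_rot: [-0.496, 0.504, 0.496, 0.504]
ft_force: [-1.8, -0.4, 1.4]
grip_width: 0.499
```

Call:
{"op": "move_arm", "data": {"motion": "0.001 0 0 0;0.002 0 0 0"}}

```text
clock: 23.42
position: [0.6065, -0.0254, 0.0123]
ee_rot: [-0.496, 0.504, 0.496, 0.504]
ft_force: [-1.8, -0.3, -0.8]
grip_width: 0.498
```

Call:
{"op": "move_arm", "data": {"motion": "0.0005 0 0 0;0.001 0 0 0;0.001 0 0 0"}}

```text
clock: 23.8
position: [0.6075, -0.0254, 0.0123]
ee_rot: [-0.496, 0.504, 0.496, 0.504]
ft_force: [-1.1, -0.3, -1.1]
grip_width: 0.497
```

Call:
{"op": "move_arm", "data": {"motion": "0.0005 0 0 0;0.001 0 0 0;0.001 0 0 0"}}

```text
clock: 24.18
position: [0.6085, -0.0253, 0.0123]
ee_rot: [-0.496, 0.504, 0.496, 0.504]
ft_force: [-0.6, -0.7, -0.1]
grip_width: 0.495
```

Call:
{"op": "move_arm", "data": {"motion": "0.0005 0 0 0;0.001 0 0 0;0.001 0 0 0"}}

```text
clock: 24.55
position: [0.6095, -0.0253, 0.0123]
ee_rot: [-0.496, 0.504, 0.496, 0.504]
ft_force: [-1.4, 0.1, -0.7]
grip_width: 0.506
```

Call:
{"op": "move_arm", "data": {"motion": "0.0005 0 0 0;0.001 0 0 0;0.001 0 0 0"}}

```text
clock: 24.92
position: [0.6105, -0.0253, 0.0123]
ee_rot: [-0.496, 0.504, 0.496, 0.504]
ft_force: [-1.0, -1.1, -0.2]
grip_width: 0.503
```

Call:
{"op": "move_arm", "data": {"motion": "0.0005 0 0 0;0.001 0 0 0;0.001 0 0 0"}}

```text
clock: 25.3
position: [0.6115, -0.0253, 0.0124]
ee_rot: [-0.496, 0.504, 0.496, 0.504]
ft_force: [-1.5, 0.4, -0.9]
grip_width: 0.502
```

Call:
{"op": "move_arm", "data": {"motion": "0.0005 0 0 0;0.001 0 0 0;0.001 0 0 0"}}

```text
clock: 25.68
position: [0.6121, -0.0254, 0.0123]
ee_rot: [-0.495, 0.505, 0.496, 0.504]
ft_force: [-5.7, -0.1, 3.4]
grip_width: 0.499
```

```bash
python3 look.py 10 scene; python3 - <<'E'
from h import *
p=np.load('scene10.npz')['p']
i=cv2.resize(p[190:360,160:360],None,fx=4,fy=3.5,interpolation=cv2.INTER_CUBIC);cv2.imwrite('pics/crop10.png',i[:,:,::-1])
E
```

```text
{'clock': np.float64(25.675), 'position': array([ 0.612, -0.025,  0.012]), 'ft_force': array([-5.718, -0.076,  3.374]), 'grip_width': np.float64(0.499), 'joint_pos': array([-0.321,  0.534,  0.366,  1.721, -0.229,  0.93 ,  1.689])}
jaw 1.5529 tilt [-0.001  0.    -1.   ]
```

View pics/crop10.png

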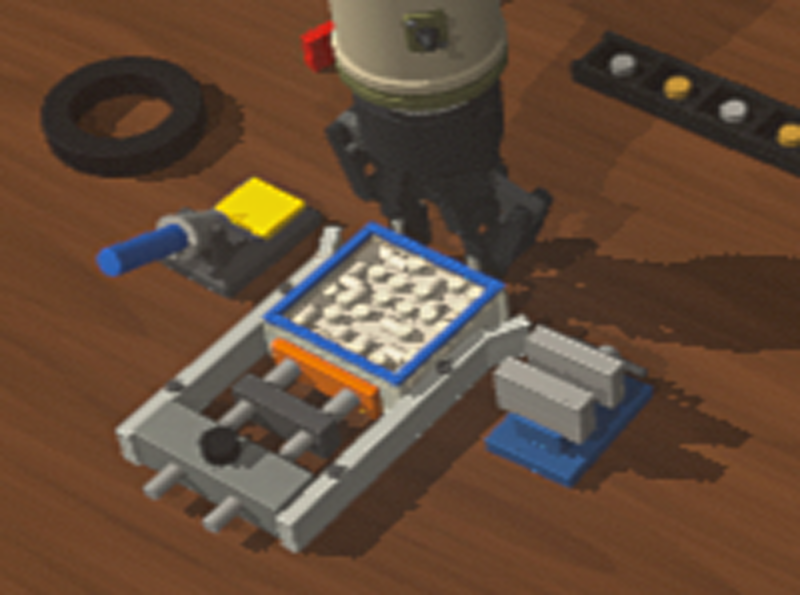

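Contact: the force jumped to 5.7 N, and the box's far face touches the orange pad at (330,375) in the crop. I press on in half-millimetre steps; after subtracting about 1.5 N of sliding friction, the total I want is about 9.5 N.

Call:
{"op": "move_arm", "data": {"motion": "0.0005 0 0 0;0.0005 0 0 0"}}

```text
clock: 25.98
position: [0.6124, -0.0254, 0.0122]
ee_rot: [-0.495, 0.505, 0.496, 0.504]
ft_force: [-5.7, 0.1, 2.8]
grip_width: 0.495
```

Call:
{"op": "move_arm", "data": {"motion": "0.0005 0 0 0;0.0005 0 0 0"}}

```text
clock: 26.22
position: [0.6127, -0.0254, 0.0122]
ee_rot: [-0.495, 0.505, 0.496, 0.504]
ft_force: [-7.4, -0.1, 4.2]
grip_width: 0.503
```

Call:
{"op": "move_arm", "data": {"motion": "0.0005 0 0 0;0.001 0 0 0;0.001 0 0 0"}}

```text
clock: 26.6
position: [0.6132, -0.0254, 0.012]
ee_rot: [-0.495, 0.505, 0.496, 0.504]
ft_force: [-8.2, 0.2, 4.3]
grip_width: 0.495
```

```bash
python3 look.py 11
```

```text
{'clock': np.float64(26.6), 'position': array([ 0.613, -0.025,  0.012]), 'ft_force': array([-8.191,  0.211,  4.267]), 'grip_width': np.float64(0.495), 'joint_pos': array([-0.32 ,  0.537,  0.365,  1.716, -0.23 ,  0.933,  1.689])}
jaw 1.5529 tilt [-0.003  0.    -1.   ]
```

Call:
{"op": "move_arm", "data": {"motion": "0.0005 0 0.0003 0;0.0008 0 0.0004 0;0.0008 0 0.0004 0"}}

```text
clock: 26.98
position: [0.6136, -0.0254, 0.0121]
ee_rot: [-0.495, 0.505, 0.496, 0.504]
ft_force: [-9.0, -0.1, 2.7]
grip_width: 0.496
```

```bash
python3 look.py 12 scene; python3 - <<'E'
from h import *
z=np.load('scene12.npz');p=z['p'];hsv=cv2.cvtColor(p,cv2.COLOR_RGB2HSV);W=pts('scene',z['d'])
m=((hsv[...,0]>100)&(hsv[...,0]<125)&(hsv[...,1]>130))
v,u=np.where(m);P=ray('scene',np.c_[u,v],.042);P=P[(abs(P[:,0]-.67)<.06)&(abs(P[:,1]+.02)<.06)];print(len(P),rect(P))
mm=m&(abs(W[...,0]-.67)<.06)&(abs(W[...,1]+.024)<.055)&(W[...,2]>.03);Q=W[mm]
A=np.c_[Q[:,:2]-[.67,-.024],np.ones(len(Q))];print('rim plane',np.linalg.lstsq(A,Q[:,2],rcond=None)[0])
E
```

```text
{'clock': np.float64(26.975), 'position': array([ 0.614, -0.025,  0.012]), 'ft_force': array([-9.029, -0.13 ,  2.679]), 'grip_width': np.float64(0.496), 'joint_pos': array([-0.319,  0.538,  0.365,  1.714, -0.23 ,  0.935,  1.689])}
jaw 1.5529 tilt [-0.003  0.    -1.   ]
351 (array([672. , -23.4]), array([91.7, 93. ]), 89.23)
rim plane [0.00289155 0.00132157 0.04199905]
```

Flat: the rim plane is at 42 mm with a slope of 0.003. The buffer is at about 6.7–6.9 N by both force and deflection. One small step more, then hold.

Call:
{"op": "move_arm", "data": {"motion": "0.0004 0 0.0001 0;0.0006 0 0.0002 0;0.0006 0 0.0002 0"}}

```text
clock: 27.4
position: [0.6138, -0.0254, 0.0121]
ee_rot: [-0.494, 0.505, 0.497, 0.503]
ft_force: [-9.2, 0.6, 2.3]
grip_width: 0.5
```

Call:
{"op": "move_arm", "data": {"motion": "0.0004 0 0.0001 0;0.0007 0 0.0002 0;0.0007 0 0.0002 0"}}

```text
clock: 27.78
position: [0.6142, -0.0254, 0.0121]
ee_rot: [-0.494, 0.506, 0.497, 0.503]
ft_force: [-11.8, 0.3, 1.4]
grip_width: 0.501
```

Call:
{"op": "move_arm", "data": {"motion": "0 0 0 0;0 0 0 0;0 0 0 0;0 0 0 0"}}

```text
clock: 28.28
position: [0.6142, -0.0254, 0.0121]
ee_rot: [-0.494, 0.506, 0.497, 0.503]
ft_force: [-11.3, -0.7, 2.1]
grip_width: 0.496
```

Call:
{"op": "move_arm", "data": {"motion": "-0.0003 0 0 0;-0.0004 0 0 0;-0.0004 0 0 0;-0.0004 0 0 0;-0.0004 0 0 0;-0.0004 0 0 0;-0.0004 0 0 0"}}

```text
clock: 29.15
position: [0.6142, -0.0254, 0.0121]
ee_rot: [-0.495, 0.505, 0.497, 0.503]
ft_force: [-8.4, 0.6, 0.8]
grip_width: 0.499
```

Call:
{"op": "move_arm", "data": {"motion": "-0.0002 0 0 0;-0.0004 0 0 0;-0.0004 0 0 0;-0.0004 0 0 0"}}

```text
clock: 29.65
position: [0.6141, -0.0254, 0.0122]
ee_rot: [-0.495, 0.505, 0.496, 0.504]
ft_force: [-7.6, 0.0, -0.4]
grip_width: 0.503
```

Call:
{"op": "move_arm", "data": {"motion": "-0.0002 0 0 0;-0.0004 0 0 0;-0.0004 0 0 0;-0.0004 0 0 0;-0.0004 0 0 0;-0.0004 0 0 0;-0.0004 0 0 0"}}

```text
clock: 30.52
position: [0.6138, -0.0254, 0.0122]
ee_rot: [-0.495, 0.505, 0.496, 0.504]
ft_force: [-6.7, 0.3, -1.1]
grip_width: 0.501
```

Box has now begun to follow back: the force is 6.7 N, so with about 1.6 N of friction the buffer is at about 8.3 N (about 8 N by deflection). That was held for more than 0.5 s. Now I back away slowly, at about 16 mm/s, along the dock axis.

Call:
{"op": "move_arm", "data": {"motion": "-0.001 0 0 0;-0.002 0 0 0;-0.004 0.0001 0 0;-0.006 0.0001 0 0;-0.008 0.0002 0 0;-0.01 0.0002 0 0;-0.012 0.0002 0 0;-0.014 0.0003 0 0;-0.016 0.0003 0 0;-0.018 0.0004 0 0"}}

```text
clock: 31.78
position: [0.5972, -0.025, 0.0131]
ee_rot: [-0.496, 0.504, 0.496, 0.504]
ft_force: [0.3, -0.1, 0.5]
grip_width: 0.504
```

Call:
{"op": "move_arm", "data": {"motion": "-0.002 0 0 0;-0.004 0 0 0;-0.008 0 0 0;-0.014 0 0 0;-0.02 0 0 0;-0.028 0 0 0;-0.036 0 0 0;-0.04 0 0.01 0;-0.04 0 0.03 0;-0.04 0 0.05 0"}}

```text
clock: 33.02
position: [0.5573, -0.0251, 0.0644]
ee_rot: [-0.496, 0.504, 0.495, 0.505]
ft_force: [0.1, -0.0, 0.5]
grip_width: 0.505
```

Call:
{"op": "move_arm", "data": {"motion": "-0.005 0 0.02 0;-0.02 0 0.05 0;-0.03 0 0.08 0;-0.03 0 0.1 0;-0.03 0 0.1 0"}}

```text
clock: 33.65
position: [0.5279, -0.025, 0.1651]
ee_rot: [-0.496, 0.503, 0.495, 0.506]
ft_force: [-0.2, 0.1, -0.1]
grip_width: 0.504
```

```bash
python3 look.py 13 scene top; python3 - <<'E'
from h import *
z=np.load('scene13.npz');p=z['p'];hsv=cv2.cvtColor(p,cv2.COLOR_RGB2HSV);W=pts('scene',z['d'])
m=((hsv[...,0]>100)&(hsv[...,0]<125)&(hsv[...,1]>130))
v,u=np.where(m);P=ray('scene',np.c_[u,v],.042);P=P[(abs(P[:,0]-.67)<.06)&(abs(P[:,1]+.02)<.06)];print(len(P),rect(P))
mm=m&(abs(W[...,0]-.67)<.06)&(abs(W[...,1]+.024)<.055)&(W[...,2]>.03);Q=W[mm]
A=np.c_[Q[:,:2]-[.67,-.024],np.ones(len(Q))];print('rim plane',np.linalg.lstsq(A,Q[:,2],rcond=None)[0])
i=cv2.resize(p[190:360,160:360],None,fx=4,fy=3.5,interpolation=cv2.INTER_CUBIC);cv2.imwrite('pics/crop13.png',i[:,:,::-1])
# unmoved check
for n in('top','scene'):
    W0=pts(n,np.load(n+'0.npz')['d']);W1=pts(n,np.load(n+'13.npz')['d'])
    for nm,(x,y,r,a,b) in dict(tape=(.608,-.267,.07,.012,.04),green=(.70,.382,.09,.03,.06)).items():
        print(n,nm,[rect(w[(abs(w[...,0]-x)<r)&(abs(w[...,1]-y)<r)&(w[...,2]>a)&(w[...,2]<b)])[0] for w in(W0,W1)])
E
```

```text
{'clock': np.float64(33.65), 'position': array([ 0.528, -0.025,  0.165]), 'ft_force': array([-0.195,  0.149, -0.147]), 'grip_width': np.float64(0.504), 'joint_pos': array([-0.419,  0.167,  0.422,  1.826, -0.075,  1.161,  1.58 ])}
jaw 1.5529 tilt [ 0.003  0.001 -1.   ]
337 (array([671.1, -23.2]), array([92. , 92.2]), 88.99)
rim plane [ 0.00582545 -0.00231114  0.04196795]
top tape [array([ 608.3, -267.5]), array([ 608. , -267.3])]
top green [array([701.8, 381.8]), array([702.3, 382.1])]
scene tape [array([ 611.1, -268.2]), array([ 610.9, -268.9])]
scene green [array([704.4, 380.3]), array([704.6, 381.1])]
```

View pics/crop13.png

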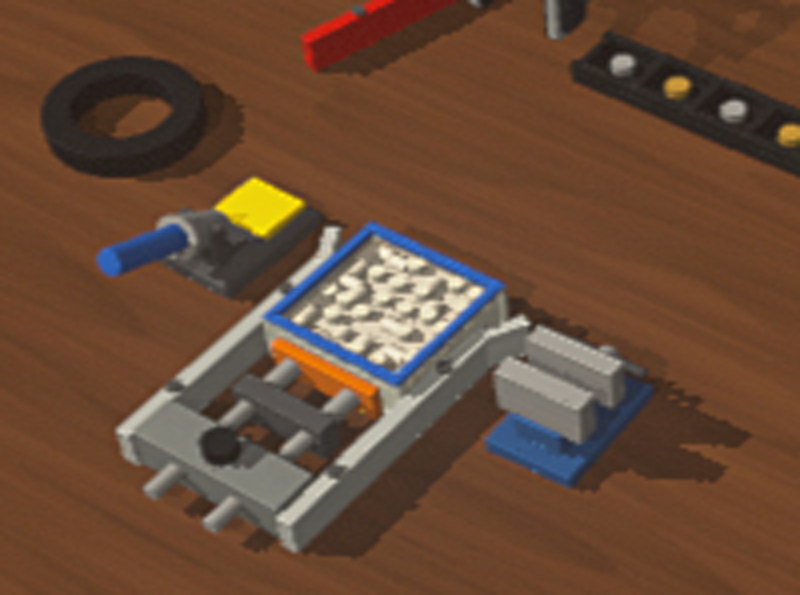

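View pics/scene13.png

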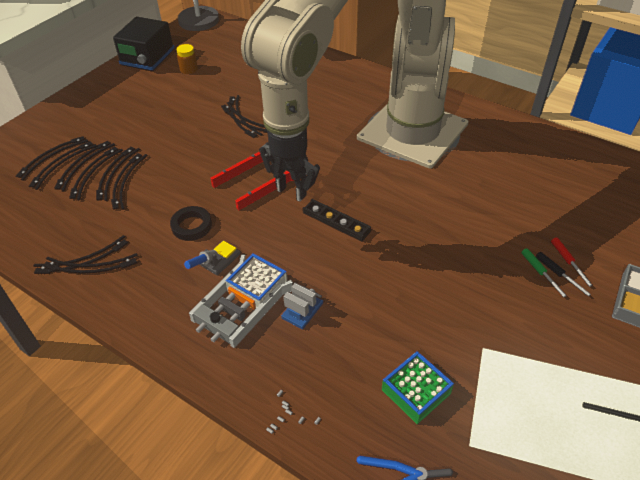

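The box rests flat and square in the dock against the orange pad (crop (385,300)). The arm is clear, and the tape and green box have not moved. Handing in.

```bash
python3 -c "
from workcell import hand_in
print(hand_in())"
```

```text
the job is handed in; nothing more can be done
None
```

The box of white spacers is in the aluminium dock, flat and square against the orange pad, and the job was handed in at about 34 s. I pushed it back from its far side, then sideways between the tray and the vise, then straight in along the dock axis.

**Last checks**
- **Box:** its centre is about 15 mm inside the mouth and within 1 mm of the dock's centre line. The yaw of about -0.018 rad matches the dock, and the rim is level at 42 mm.
- **Surroundings:** the tape roll and the green look-alike read within 1 mm of where they started. I saw no contact with the iron stand, vise or tray in the pictures. The arm is clear, reading about 0 N.

**Buffer force:** this is an estimate, because the wrist also feels the sliding friction. The wrist read up to 11.8 N. With about 1.5–2 N of friction taken off, that is 9–10 N on the buffer at the peak, while the pad's deflection suggested nearer 8.7 N. I then eased back to about 8 N, held it for more than half a second, and backed away at about 16 mm/s. The box stayed put, moving about 1 mm at most.

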